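# Bring the sensor to the pointer and swing the magnifier over it

### The arm

A 6-joint arm with a two-finger parallel gripper is mounted at the origin on the work surface; the furniture and walls round the work are solid. World frame = base frame: x ahead of the robot, y to its left, z up, the work surface at z = 0. Lengths are in m, angles in degrees, forces in N, time in s.
With the tool pointing down it reaches from about 0.375 to 0.9 m from the base axis. Payload 3.1 kg.
Tool frame: the origin (TCP) lies between the finger pads; the fingertips stand bot.tip_extent ahead of it and the grasp point (between the pads) lies 2 mm behind it (bot.tip_extent is the distance from the TCP to the fingertips, in m); z points along the fingers, y is the direction in which the jaws open and shut (so a half turn about z gives the same grasp; the last joint's range is limited). The gripper opens to 87 mm and grips with 3 to 60 N. Pads are 19 mm wide; open, the fingers measure 117 mm over their backs; the gripper's body (75 mm by 190 mm) begins 51 mm behind the grasp point.
Start: joints at [57.897, 30.224, 82.088, -0, 67.689, -10.227], TCP at [0.233, 0.58, 0.24] pointing down, gripper open.
Joint ranges: [-176.69, 176.69], [-43.24, 126.21], [12.49, 139.97], [-82, 262], [0, 151.66], [-163.58, 163.58]. Speed limits (degrees/s): [159.86, 159.86, 180, 180, 180, 180].

### API

Orientations are given as a 3x3 rotation matrix whose columns are the frame's x, y, z axes.
In Python, from rig import bot, imaging, recognise, masks_of, mark_of gives the robot as it stands.
- The arm moves only by the tool send_rows, never from a script. Its argument "plan" is a list that holds one entry, the list of rows, each a list of 5 numbers: the shift along the world's x, y, z normalised to -1 to 1, where 1 is 0.03 m, then the turn about the world's z normalised to -1 to 1, where 1 is 0.1 rad, then the closure, from -1 (fully open) to 1 (shut). A call has 1 to 20 rows; each row shifts and turns the commanded pose from where the row before left it; what a row does not reach is not made up. A row lasts 1/10 s, in which the tool goes at most 50 mm and 8.59 degrees, less where a joint would pass 70% of its speed; a pose out of reach is approached as far as the arm can. A call with a number of a shift or a turn outside -1 to 1 is refused whole. A call with a gripper value outside its range is refused whole. The fingers move at their own pace and stop on an object; the grip force is fixed at half the most. Time passes only in rows, so rows that do not move let the fingers close. It gives the time, the measured TCP pose, the force and the opening at its end, in the units of the state.
- bot.read_state(): the state, without advancing time (a new reading comes with each control period).
- imaging.capture(name): name is "scene" or "top" or "wrist"; returns a dict with "img" (480x640x3 uint8, blue, green, red), "mtx" (3x3 intrinsics, pixels), "pose" (4x4, takes a point from camera to world coordinates); the wrist camera has in their place "T_tool_cam" (4x4, takes a point from camera to tool coordinates, whose origin is the TCP and whose axes are the flange's). Camera axes: x right, y down, z forward; pixel columns grow to the right and rows downward; lengths in m; the calibration is good to about 2 mm. A picture is of the moment at which its call begins: read the wrist's pose just before it. There is no depth.
- bot.hand_in(): hands the job in, once; it reports no verdict.
Trained networks look in the newest picture that a camera, given by its name, has taken for a name from the list of things; names that differ only in an ending like _2 or _b are one class to them, and where a whole thing is asked for, a point or a joint stands for the part that bears it (a point fixed in the world has none). Each returns a list of dicts, best first, with "conf" (0 to 1); they miss things now and then, are a little off and sometimes report something else, mostly with a low value. They report only what shows in the picture. A call takes as long as a camera call. They do not tell look-alikes from the thing itself.
- recognise(camera, target): "at" ([x, y, z] in m, in world coordinates, good to about 4 mm: the middle of the surface that is visible of it).
- masks_of(camera, target): "region" (480x640 bool, what is visible of it).
- mark_of(camera, target): "at" ([x, y, z] in m, in world coordinates, good to about 4 mm: a listed point, or the origin of a listed thing).
The state is a dict: "time_s": time; "joint_positions": joint angles; "qvel": joint speeds; "tau": joint torques, N m; "position": TCP position; "tcp_rot": TCP orientation; "force": force on the tool from outside, world axes, zero at the start; "moment": the same for the moment, N m; "opening": opening from 0.0 (shut) to 1.0 (fully open).
Only numpy, scipy, OpenCV 4.12 (cv2) and the standard library are available. Lean on these libraries where they do the work, as an engineer would, in place of code of your own. Each camera call takes 0.05 s, during which the arm holds its last target.

### The job

With a fingertip, push on an arm of the three-armed carrier to turn it until the nest that holds the sensor stands in line with the fixed pointer on the rim of the base. Then push the magnifier's swing arm round until its lens is centred over that sensor, and leave both at rest. Only push: do not touch or lift the sensor itself, and leave the other things on the bench where they are.

Things in the scene. Friction and masses are not known exactly. Their poses are not given: they have to be found in the camera images.
- carrier: three-armed rotary carrier; turns both ways without end about its upright axis, by friction alone (0.06 N m: 1 to 2 N of push), and stops when let go. Origin on that axis at z = 0. Its x axis points along the arm whose nest holds the sensor; the two arms with empty nests lie at +120 and -120 degrees. Hub 48 mm across, top at z = 54 mm; the arms sweep 126 mm from the axis
- loaded_arm (a point): middle of the straight part of the arm that holds the sensor, 60 mm from the carrier's axis, z = 38 mm. All three arms are bars 14 mm wide with upright sides z = 30 to 46 mm, from the hub to 79 mm from the axis; then comes a round nest cup 52 mm across, centred 100 mm from the axis, z = 28 to 44 mm
- sensor_middle (a point): middle of the turned metal sensor body, 38 mm across and 13 mm high, that lies loose in one nest of the carrier (100 mm from the carrier's axis, this point at z = 42.5 mm, its top at z = 49 mm)
- inspection_spot (a point): point of the fixed station 100 mm from the carrier's axis, z = 42.5 mm, in line with the small fixed aluminium pointer on the rim of the base (129 to 156 mm from the axis, 34 mm high): where the sensor's middle belongs. The round base under the carrier has a radius of 150 mm, its top at z = 12 mm, and stays where it is
- lens (a point): centre of the magnifier's round lens, z = 101 mm; lens ring 64 mm across, z = 95 to 107 mm, on the end of the magnifier's swing arm, 130 mm from its pivot
- magnifier_pivot (a point): point at z = 100 mm on the upright axis of the magnifier's post, which stands on the base 130 mm from the inspection spot, square to the line from the carrier's axis; post cap 28 mm across, top at z = 114 mm. The swing arm is a straight bar 11 mm wide, upright sides z = 95 to 107 mm, level from the post cap to the lens ring
- magnifier (a joint): angle of the magnifier's swing arm, rad; 0 = lens straight over the inspection spot, negative = swung out away from the carrier (it starts between -1.75 and -1.05); grows anticlockwise seen from above; stops at -2.0 and +0.4; friction alone (0.06 N m), stays where it is left
- other_sensor_middle (a point): a second turned sensor body of the same look, 38 mm across and 13 mm high, lying on the bench beside the station, not in the carrier; bystander, this point at its middle
- cleaner_middle (a point): round black tip cleaner pot, 58 mm across, 45 mm high, beside the station; bystander, this point at its middle
- block_middle (a point): plain steel block 30x45x31 mm in front of the station; bystander, this point at its middle
- jig_middle (a point): drill jig block 75x110x32 mm at the front right; bystander, this point at its middle
- reel_middle (a point): solder reel 52 mm across, 40 mm high, at the right side; bystander, this point at its middle
- sensor: the sensor in the carrier again; this origin lies at the middle of its underside, z up
There are look-alikes about, which are no part of the job. What is shaped like the sensor but orange or pink is not meant.

How it is judged:
By the outcome, as a careful person would: the job done as asked, in the order asked, and still so for the second after the job is handed in, with the robot touching nothing.
It also fails if it takes over 64 s, if anything falls off the work surface, if the arm or the gripper's body presses on something with over 40 N, if the wrist force passes 120 N, or if a joint passes its speed limit or range.

## Working session

There is one attempt and no reset: what is moved stays moved. The work goes in short steps, Python scripts to look and compute and a tool call to move; the robot and the scene stay as the last step left them, time stands still between calls to the robot, and variables do not carry over. Pictures are saved under pics/ and viewed, and the job is handed in when it is done.

Besides the shell and the picture viewer there is one more tool, called after "Emit:" as a command line: name --argument value ..., lists and objects as JSON in quotes. send_rows: Moves the arm, as the interface text tells. Its arguments: {"type":"object","properties":{"plan":{"type":"array"}},"required":["plan"]}

```bash
ls; mkdir -p pics; python3 - <<'E'
from rig import bot, imaging, recognise, masks_of, mark_of
import cv2
print(bot.read_state(), bot.tip_extent)
for c in ["scene","top"]:
    d=imaging.capture(c); cv2.imwrite(f"pics/{c}0.png",d["img"]); print(c,d["mtx"],d["pose"])
    for n in ["carrier","loaded_arm","sensor_middle","inspection_spot","lens","magnifier_pivot","other_sensor_middle","cleaner_middle","block_middle","jig_middle","reel_middle","sensor"]:
        try: print(c,n,[(round(r["conf"],2),[round(float(v),4) for v in r["at"]]) for r in mark_of(c,n)])
        except Exception as e: print(n,e)
E
```

```text
pics
{'time_s': 0.0, 'joint_positions': array([ 5.78968916e+01,  3.02796650e+01,  8.21568673e+01, -1.53020886e-03,
        6.76875528e+01, -1.02268995e+01]), 'qvel': array([ 0.01732883,  0.03339799,  0.06522307, -0.02409527, -0.0214221 ,
       -0.05849551]), 'tau': array([ 3.71800979e-04, -4.40041566e+01, -1.76591778e+01,  6.34295843e-02,
        5.80646074e-02, -1.50709484e-04]), 'position': array([0.23247664, 0.57940614, 0.23856142]), 'tcp_rot': array([[-9.27994635e-01,  3.72591841e-01, -1.13001537e-03],
       [ 3.72593381e-01,  9.27992866e-01, -1.84767306e-03],
       [ 3.60218292e-04, -2.13566694e-03, -9.99997655e-01]]), 'force': array([ 0.53561927, -0.40719899,  0.26444233]), 'moment': array([-0.02574122,  0.02339441, -0.06135002]), 'opening': 1.0029703981953884} 0.017
scene [[506.13926509   0.         327.11292825]
 [  0.         506.13926509 247.40010013]
 [  0.           0.           1.        ]] [[ 0.77861464 -0.46164942  0.42501653  0.01518409]
 [-0.62742145 -0.56187033  0.53911414 -0.66101594]
 [-0.01007755 -0.68642665 -0.72712922  0.89167978]
 [ 0.          0.          
[... 1586 characters left out ...]
, 0.0424])]
top lens [(0.96, [0.549, 0.1785, 0.1005])]
top magnifier_pivot [(0.69, [0.6335, 0.0844, 0.1026])]
top other_sensor_middle [(0.57, [0.5762, 0.1493, 0.0057])]
top cleaner_middle [(0.59, [0.4177, -0.3421, 0.0203]), (0.57, [0.5949, -0.2629, 0.0224])]
top block_middle [(0.9, [0.3854, -0.0364, 0.0156]), (0.59, [0.5798, 0.1563, 0.0107]), (0.38, [0.6364, 0.0857, 0.103])]
top jig_middle [(0.87, [0.2522, -0.3021, 0.0125])]
top reel_middle [(0.63, [0.4171, -0.3425, 0.02]), (0.15, [0.5956, -0.2605, 0.0201])]
top sensor [(0.78, [0.5538, -0.3546, -0.0016]), (0.59, [0.619, -0.1518, 0.0373]), (0.57, [0.3198, -0.1916, 0.0009]), (0.55, [0.3309, -0.1117, -0.002]), (0.21, [0.3862, -0.0325, 0.0163])]
```

View pics/scene0.png

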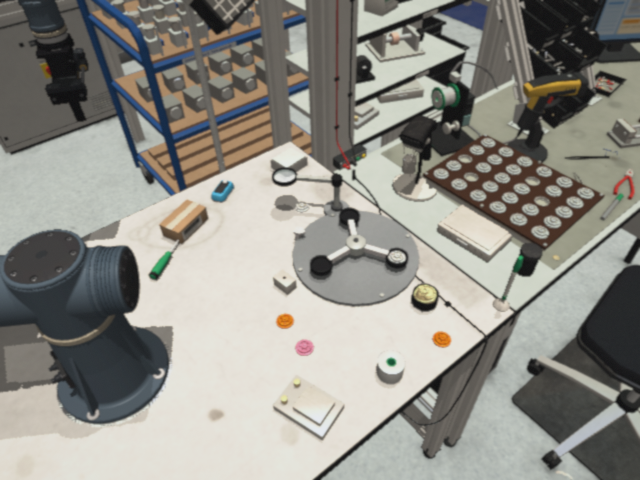

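View pics/top0.png

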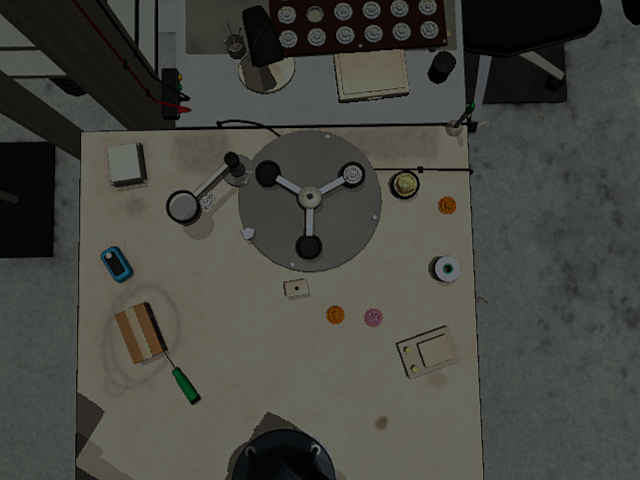

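Top view: the carrier hub is at about (310,198). The metallic sensor in its nest is at (352,174), the fixed pointer at (248,233), the lens at (183,207) and the post cap at (233,160).

These could be mistaken for the sensor:
- orange bodies at (335,315) and (447,205)
- a pink body at (373,317)
- the second metal sensor on the bench at (207,202), half under the lens

The wanted one is the metallic one in the nest at (352,174). I'll check it close up.

```bash
cat > h.py <<'E'
import numpy as np, cv2
from rig import bot, imaging, recognise, masks_of, mark_of
def ray(d,uv,z,pose=None):
    P=d["pose"] if pose is None else pose
    r=P[:3,:3]@np.linalg.solve(d["mtx"],[uv[0],uv[1],1.]); o=P[:3,3]
    return o+r*(z-o[2])/r[2]
def proj(d,p):
    P=np.linalg.inv(d["pose"]); q=P[:3,:3]@np.asarray(p)+P[:3,3]; q=d["mtx"]@q; return q[:2]/q[2]
def crop(img,x0,y0,x1,y1,s,name,gain=1):
    c=img[y0:y1,x0:x1]; c=cv2.resize(c,None,fx=s,fy=s,interpolation=cv2.INTER_CUBIC)
    cv2.imwrite(name,np.clip(c.astype(float)*gain,0,255).astype(np.uint8))
E
python3 - <<'E'
from h import *
d=imaging.capture("top"); crop(d["img"],160,120,400,290,3.3,"pics/t1.png",2.0)
s=imaging.capture("scene"); crop(s["img"],260,150,440,310,4,"pics/s1.png",1.2)
def cen(n,cam,dd,z):
    out=[]
    for m in masks_of(cam,n):
        R=m["region"].astype(np.uint8); ys,xs=np.nonzero(R)
        c=cv2.minEnclosingCircle(np.c_[xs,ys].astype(np.float32)); 
        out.append((round(m["conf"],2),np.round([xs.mean(),ys.mean()],1),np.round(c[0],1),round(c[1],1),ray(dd,(xs.mean(),ys.mean()),z).round(4)))
    return out
for cam,dd in (("top",d),("scene",s)):
    print(cam,"sensor",cen("sensor",cam,dd,.049)); print(cam,"lens",cen("lens",cam,dd,.107)); print(cam,"carrier",cen("carrier",cam,dd,.04)); print(cam,"insp",cen("inspection_spot",cam,dd,.012))
E
```

```text
top sensor [(0.8, array([351.9, 172.7]), array([351.9, 172.9]), 9.4, array([ 0.6175, -0.1487,  0.049 ])), (0.72, array([372.5, 316.6]), array([372.5, 316.6]), 8.6, array([ 0.3264, -0.1819,  0.049 ])), (0.62, array([334.5, 314. ]), array([334.6, 314. ]), 9.0, array([ 0.3334, -0.1066,  0.049 ])), (0.56, array([446.6, 204.4]), array([446.5, 204.4]), 9.2, array([ 0.5487, -0.3391,  0.049 ])), (0.38, array([296.4, 199.3]), array([273.5, 202.5]), 107.8, array([ 0.565, -0.035,  0.049]))]
top lens [(0.61, array([194.3, 194.1]), array([203. , 185.5]), 45.0, array([0.5692, 0.1587, 0.107 ]))]
top carrier [(0.61, array([304.8, 200. ]), array([309.2, 196.8]), 61.5, array([ 0.5647, -0.0519,  0.04  ]))]
top insp [(0.79, array([296.5, 199.2]), array([273.4, 203.9]), 107.6, array([ 0.5715, -0.0344,  0.012 ])), (0.51, array([428.2, 351.8]), array([428.8, 351.8]), 32.0, array([ 0.2513, -0.2972,  0.012 ]))]
scene sensor [(0.79, array([442.1, 338.6]), array([442. , 338.5]), 9.3, array([ 0.5276, -0.3693,  0.049 ])), (0.76, array([304.5, 347.4]), array([304.5, 347.6]), 9.2, array([ 0.3073, -0.2153,  0.049 ])), (0.63, array([285. , 320.8]), array([284.7, 320.5]), 8.7, array([ 0.3143, -0.1408,  0.049 ])), (0.43, array([396.8, 256.6]), array([397. , 256.5]), 7.2, array([ 0.6108, -0.1577,  0.049 ]))]
scene lens [(0.93, array([303. , 177.6]), array([307.5, 179. ]), 34.9, array([0.5757, 0.1416, 0.107 ])), (0.29, array([349.5, 250.4]), array([340.5, 229.5]), 88.8, array([ 0.505 , -0.1162,  0.107 ]))]
scene carrier [(0.82, array([352.4, 246.9]), array([358.3, 255.8]), 49.9, array([ 0.5594, -0.0654,  0.04  ])), (0.37, array([301.9, 177.7]), array([307. , 178.5]), 35.4, array([0.6214, 0.2118, 0.04  ]))]
scene insp [(0.95, array([349.8, 250.9]), array([341.1, 228.3]), 88.4, array([ 0.5639, -0.052 ,  0.012 ]))]
```

View pics/t1.png

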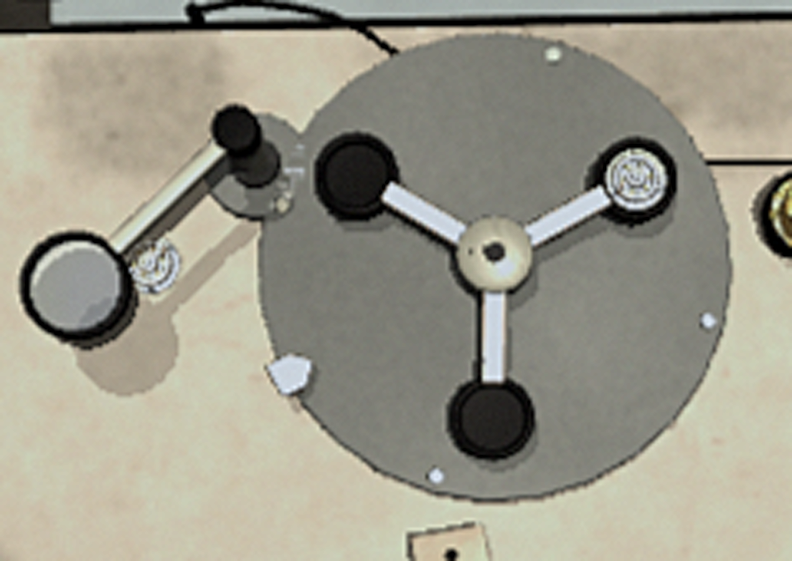

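View pics/s1.png

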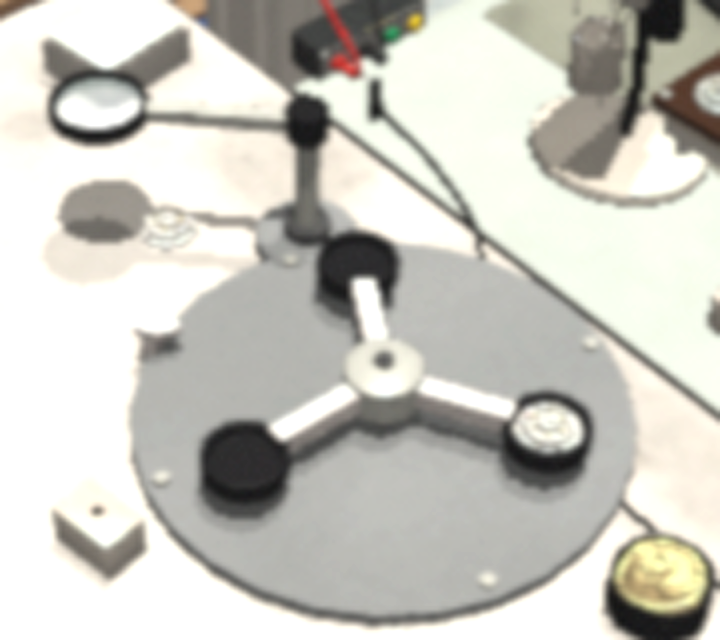

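The crop confirms the choice: the metallic sensor sits in the right-hand cup, crop (635,178), and the other two cups are empty and black. The second metal sensor lies on the bench beside the lens.

```bash
python3 - <<'E'
from h import *
d=imaging.capture("top")
g=lambda u,v,z: ray(d,(u/3.3+160-.35,v/3.3+120-.35),z)
c1=g(494,251,.054);c0=g(495,267.5,.012);s=g(635,178,.049);e1=g(355,174,.044);e2=g(491,417,.044);p=g(289,375,.034);l=g(78,287,.107);pc=g(237,128,.114)
c=(c1+c0)/2
for n,v in dict(hub=c1,base=c0,s=s,e1=e1,e2=e2,ptr=p,lens=l,cap=pc).items():
    w=v-c; print(n,v.round(4),"r",np.hypot(w[0],w[1]).round(4),"ang",np.degrees(np.arctan2(w[1],w[0])).round(2))
print(np.linalg.norm((l-pc)[:2]))
crop(d["img"],230,215,270,255,15,"pics/p1.png",2)
E
```

```text
hub [ 0.571  -0.0614  0.054 ] r 0.0017 ang 5.21
base [ 0.5677 -0.0617  0.012 ] r 0.0017 ang -174.79
s [ 0.6157 -0.149   0.049 ] r 0.099 ang -62.12
e1 [0.6224 0.0233 0.044 ] r 0.1001 ang 57.98
e2 [ 0.4703 -0.0575  0.044 ] r 0.0991 ang 177.64
ptr [0.4997 0.0663 0.034 ] r 0.1456 ang 118.58
lens [0.5455 0.1798 0.107 ] r 0.2425 ang 95.66
cap [0.6359 0.0863 0.114 ] r 0.1621 ang 65.77
0.1301025065104198
```

View pics/p1.png

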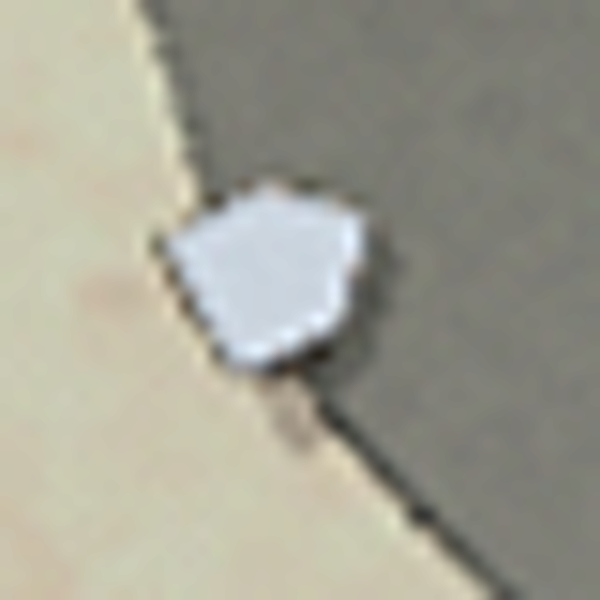

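Emit:
send_rows --plan '[[[0.535,-0.933,0,0.364,1],[0.535,-0.933,0,0.364,1],[0.535,-0.933,0,0.364,1],[0.535,-0.933,0,0.364,1],[0.535,-0.933,0,0.364,1],[0.535,-0.933,0,0.364,1],[0.535,-0.933,0,0.364,1],[0.535,-0.933,0,0.364,1],[0.535,-0.933,0,0.364,1],[0.535,-0.933,0,0.364,1],[0.535,-0.933,0,0.364,1],[0.535,-0.933,0,0.364,1]]]'

```text
time_s: 3.05
position: [0.4261, 0.243, 0.2398]
tcp_rot: [[-0.998, -0.056, 0.001], [-0.056, 0.998, 0.0], [-0.001, 0.0, -1.0]]
force: [-0.1, -0.1, -0.3]
opening: 0.029
```

Emit:
send_rows --plan '[[[0.535,-0.933,0,0.364,1],[0.535,-0.933,0,0.364,1],[0.535,-0.933,0,0.364,1],[0.535,-0.933,0,0.364,1],[0.535,-0.933,0,0.364,1],[0.535,-0.933,0,0.364,1],[0.535,-0.933,0,0.364,1],[0.535,-0.933,0,0.364,1],[0.535,-0.933,0,0.364,1],[0.535,-0.933,0,0.364,1],[0.535,-0.933,0,0.364,1],[0.535,-0.933,0,0.364,1],[0,0,0,0,1],[0,0,0,0,1]]]'

```text
time_s: 4.45
position: [0.6179, -0.0922, 0.2392]
tcp_rot: [[-0.882, -0.471, -0.001], [-0.471, 0.882, 0.001], [0.0, 0.001, -1.0]]
force: [-0.4, -0.1, 0.2]
opening: 0.008
```

```bash
cat >> h.py <<'E'
def st():
    s=bot.read_state(); R=s["tcp_rot"]; print("t",round(s["time_s"],2),"pos",s["position"].round(4),"yang",np.degrees(np.arctan2(R[1,1],R[0,1])).round(1),"j",s["joint_positions"].round(1),"F",s["force"].round(1),"op",round(s["opening"],2)); return s
def wpose(d,s):
    T=np.eye(4);T[:3,:3]=s["tcp_rot"];T[:3,3]=s["position"]; return T@d["T_tool_cam"]
E
python3 - <<'E'
from h import *
s=st(); d=imaging.capture("wrist"); cv2.imwrite("pics/w1.png",d["img"]); d["pose"]=wpose(d,s); print(d["T_tool_cam"].round(3))
for p in [[.5694,-.0616,.054],[.6157,-.149,.049],[*s["position"][:2],.035]]: print(proj(d,p).round(1))
E
```

```text
t 4.45 pos [ 0.6179 -0.0922  0.2392] yang 118.1 j [ -18.7   30.2   82.1    0.    67.7 -136.8] F [-0.4 -0.1  0.2] op 0.01
[[-0.    -0.959 -0.283  0.079]
 [ 1.    -0.001  0.001 -0.   ]
 [-0.001 -0.283  0.959 -0.144]
 [ 0.     0.     0.     1.   ]]
[376.1 186.5]
[259.4 185.4]
[316.9 214.5]
```

View pics/w1.png

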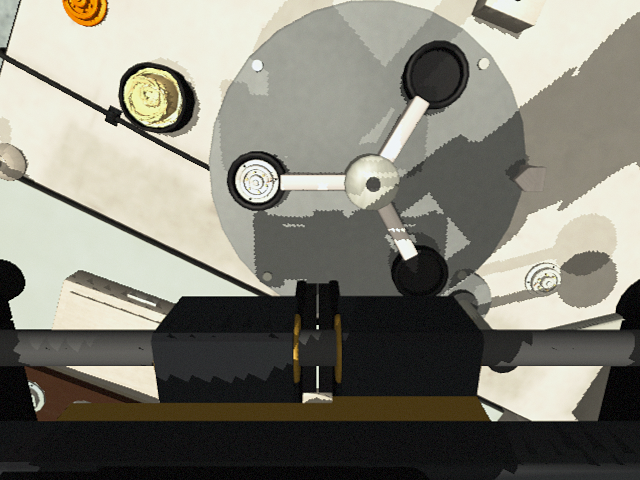

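The wrist view shows the sensor at (257,181) and the hub at (371,184), both within about 5 px of prediction. The arm lies ahead of the closed fingertips, so I'll go down.

Emit:
send_rows --plan '[[[0,0,-0.8,0,1],[0,0,-0.8,0,1],[0,0,-0.8,0,1],[0,0,-0.8,0,1],[0,0,-0.8,0,1],[0,0,-0.8,0,1],[0,0,-0.8,0,1],[0,0,-0.6,0,1],[0,0,0,0,1],[0,0,0,0,1]]]'

```text
time_s: 5.5
position: [0.6177, -0.0907, 0.0538]
tcp_rot: [[-0.881, -0.473, -0.001], [-0.473, 0.881, 0.0], [0.0, 0.001, -1.0]]
force: [0.9, -0.5, 0.6]
opening: 0.006
```

```bash
cat >> h.py <<'E'
C=np.array([.5694,-.0616])
def P(phi,r,o):
    a=np.radians(phi); return C+np.array([r*np.cos(a)-o*np.sin(a), r*np.sin(a)+o*np.cos(a)])
def rows(p0,phi0,phi1,n,r=.05,o=.0165,total=None):
    # arc rows from current commanded p0
    out=[];p=np.array(p0[:2],float);t=0
    for k in range(1,n+1):
        ph=phi0+(phi1-phi0)*k/n; q=P(ph,r,o); v=(q-p)/.03
        v=np.round(v,3); out.append([*map(float,v),0,float(np.round(np.radians((phi1-phi0)/n)/.1,3)),1]); p=p+v*.03
    return out
E
python3 - <<'E'
from h import *
s=st()
p0=P(-62.1,.05,.0285)
ap=P(-62.1,.05,.0165); print((ap-p0)/.03)
print(rows(ap,-62.1,-110,16))
print(imaging.capture("wrist")["img"].mean())
E
```

```text
t 5.5 pos [ 0.6177 -0.0907  0.0538] yang 118.2 j [ -18.6   44.2   89.5    0.    46.3 -136.8] F [ 0.9 -0.5  0.6] op 0.01
[-0.35350625 -0.18717193]
[[-0.065, -0.064, 0, -0.523, 1], [-0.069, -0.061, 0, -0.523, 1], [-0.071, -0.058, 0, -0.523, 1], [-0.075, -0.053, 0, -0.523, 1], [-0.077, -0.05, 0, -0.523, 1], [-0.08, -0.045, 0, -0.523, 1], [-0.081, -0.041, 0, -0.523, 1], [-0.084, -0.037, 0, -0.523, 1], [-0.086, -0.033, 0, -0.523, 1], [-0.088, -0.028, 0, -0.523, 1], [-0.088, -0.023, 0, -0.523, 1], [-0.09, -0.019, 0, -0.523, 1], [-0.091, -0.013, 0, -0.523, 1], [-0.091, -0.01, 0, -0.523, 1], [-0.091, -0.004, 0, -0.523, 1], [-0.092, 0.0, 0, -0.523, 1]]
103.36759765625
```

Emit:
send_rows --plan '[[[-0.18,-0.095,0,0,1],[-0.18,-0.095,0,0,1],[-0.065,-0.064,0,-0.523,1],[-0.069,-0.061,0,-0.523,1],[-0.071,-0.058,0,-0.523,1],[-0.075,-0.053,0,-0.523,1],[-0.077,-0.05,0,-0.523,1],[-0.08,-0.045,0,-0.523,1],[-0.081,-0.041,0,-0.523,1],[-0.084,-0.037,0,-0.523,1],[-0.086,-0.033,0,-0.523,1],[-0.088,-0.028,0,-0.523,1]]]'

```text
time_s: 6.75
position: [0.5851, -0.1122, 0.0548]
tcp_rot: [[-0.999, 0.034, 0.004], [0.034, 0.999, -0.001], [-0.004, -0.001, -1.0]]
force: [1.5, 2.1, 0.2]
opening: 0.005
```

```bash
python3 - <<'E'
from h import *
s=st(); d=imaging.capture("top"); crop(d["img"],220,110,400,290,3.3,"pics/t2.png",2.0)
print(P(-92,.05,.0165))
E
```

```text
t 6.75 pos [ 0.5851 -0.1122  0.0548] yang 88.0 j [-2.160e+01  4.270e+01  9.400e+01  1.000e-01  4.310e+01 -1.097e+02] F [1.5 2.1 0.2] op 0.0
[ 0.58414497 -0.11214538]
```

View pics/t2.png

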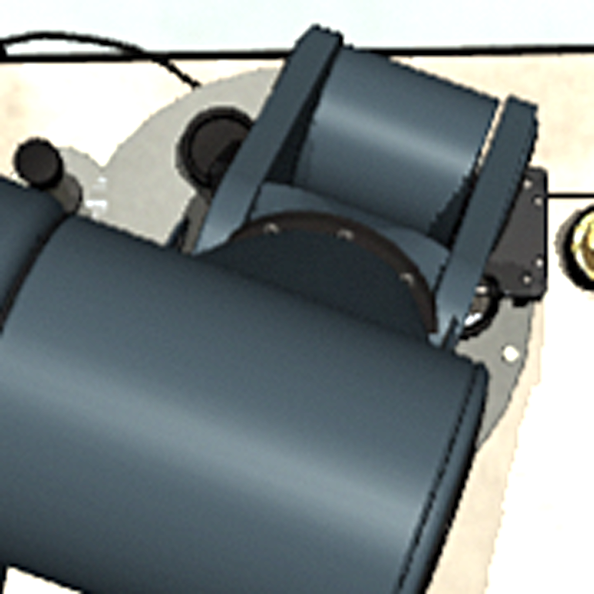

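```bash
python3 - <<'E'
from h import *
p=P(-92.04,.05,.0165)
R=rows(p,-92.04,-236.04,48)
for i in (0,16,32): print(str(R[i:i+16]).replace("0, -0.524, 1","0, -0.524, 1"))
E
```

```text
[[-0.089, -0.023, 0, -0.524, 1], [-0.09, -0.019, 0, -0.524, 1], [-0.091, -0.014, 0, -0.524, 1], [-0.091, -0.009, 0, -0.524, 1], [-0.092, -0.004, 0, -0.524, 1], [-0.092, -0.0, 0, -0.524, 1], [-0.091, 0.005, 0, -0.524, 1], [-0.092, 0.01, 0, -0.524, 1], [-0.091, 0.015, 0, -0.524, 1], [-0.089, 0.02, 0, -0.524, 1], [-0.089, 0.024, 0, -0.524, 1], [-0.087, 0.029, 0, -0.524, 1], [-0.086, 0.033, 0, -0.524, 1], [-0.084, 0.038, 0, -0.524, 1], [-0.081, 0.042, 0, -0.524, 1], [-0.08, 0.046, 0, -0.524, 1]]
[[-0.076, 0.051, 0, -0.524, 1], [-0.074, 0.054, 0, -0.524, 1], [-0.072, 0.058, 0, -0.524, 1], [-0.068, 0.062, 0, -0.524, 1], [-0.064, 0.065, 0, -0.524, 1], [-0.061, 0.069, 0, -0.524, 1], [-0.058, 0.072, 0, -0.524, 1], [-0.054, 0.074, 0, -0.524, 1], [-0.049, 0.077, 0, -0.524, 1], [-0.046, 0.08, 0, -0.524, 1], [-0.041, 0.082, 0, -0.524, 1], [-0.037, 0.084, 0, -0.524, 1], [-0.033, 0.086, 0, -0.524, 1], [-0.028, 0.088, 0, -0.524, 1], [-0.023, 0.089, 0, -0.524, 1], [-0.019, 0.09, 0, -0.524, 1]]
[[-0.013, 0.091, 0, -0.524, 1], [-0.01, 0.091, 0, -0.524, 1], [-0.004, 0.092, 0, -0.524, 1], [0.0, 0.092, 0, -0.524, 1], [0.006, 0.091, 0, -0.524, 1], [0.01, 0.092, 0, -0.524, 1], [0.015, 0.09, 0, -0.524, 1], [0.019, 0.09, 0, -0.524, 1], [0.024, 0.089, 0, -0.524, 1], [0.029, 0.087, 0, -0.524, 1], [0.033, 0.086, 0, -0.524, 1], [0.038, 0.083, 0, -0.524, 1], [0.042, 0.082, 0, -0.524, 1], [0.047, 0.079, 0, -0.524, 1], [0.05, 0.077, 0, -0.524, 1], [0.054, 0.074, 0, -0.524, 1]]
```

Emit:
send_rows --plan '[[[-0.089,-0.023,-0.05,-0.524,1],[-0.09,-0.019,-0.05,-0.524,1],[-0.091,-0.014,0,-0.524,1],[-0.091,-0.009,0,-0.524,1],[-0.092,-0.004,0,-0.524,1],[-0.092,0,0,-0.524,1],[-0.091,0.005,0,-0.524,1],[-0.092,0.01,0,-0.524,1],[-0.091,0.015,0,-0.524,1],[-0.089,0.02,0,-0.524,1],[-0.089,0.024,0,-0.524,1],[-0.087,0.029,0,-0.524,1],[-0.086,0.033,0,-0.524,1],[-0.084,0.038,0,-0.524,1],[-0.081,0.042,0,-0.524,1],[-0.08,0.046,0,-0.524,1]]]'

```text
time_s: 8.4
position: [0.5431, -0.1069, 0.0517]
tcp_rot: [[-0.644, 0.765, 0.005], [0.765, 0.644, -0.002], [-0.005, 0.002, -1.0]]
force: [2.2, 0.8, -0.2]
opening: 0.004
```

Emit:
send_rows --plan '[[[-0.076,0.051,0,-0.524,1],[-0.074,0.054,0,-0.524,1],[-0.072,0.058,0,-0.524,1],[-0.068,0.062,0,-0.524,1],[-0.064,0.065,0,-0.524,1],[-0.061,0.069,0,-0.524,1],[-0.058,0.072,0,-0.524,1],[-0.054,0.074,0,-0.524,1],[-0.049,0.077,0,-0.524,1],[-0.046,0.08,0,-0.524,1],[-0.041,0.082,0,-0.524,1],[-0.037,0.084,0,-0.524,1],[-0.033,0.086,0,-0.524,1],[-0.028,0.088,0,-0.524,1],[-0.023,0.089,0,-0.524,1],[-0.019,0.09,0,-0.524,1]]]'

```text
time_s: 10.0
position: [0.5184, -0.0715, 0.0515]
tcp_rot: [[0.138, 0.99, 0.003], [0.99, -0.138, -0.002], [-0.001, 0.003, -1.0]]
force: [2.1, -2.2, -0.3]
opening: 0.004
```

```bash
python3 - <<'E'
from h import *
s=st(); d=imaging.capture("scene"); crop(d["img"],230,130,440,330,3,"pics/s3.png",1.2); w=imaging.capture("wrist"); cv2.imwrite("pics/w3.png",w["img"])
print(P(-188.04,.05,.0165))
E
```

```text
t 10.0 pos [ 0.5184 -0.0715  0.0515] yang -7.9 j [-2.010e+01  3.990e+01  1.048e+02 -1.000e-01  3.510e+01 -1.210e+01] F [ 2.1 -2.2 -0.3] op 0.0
[ 0.5175837 -0.0709446]
```

View pics/s3.png

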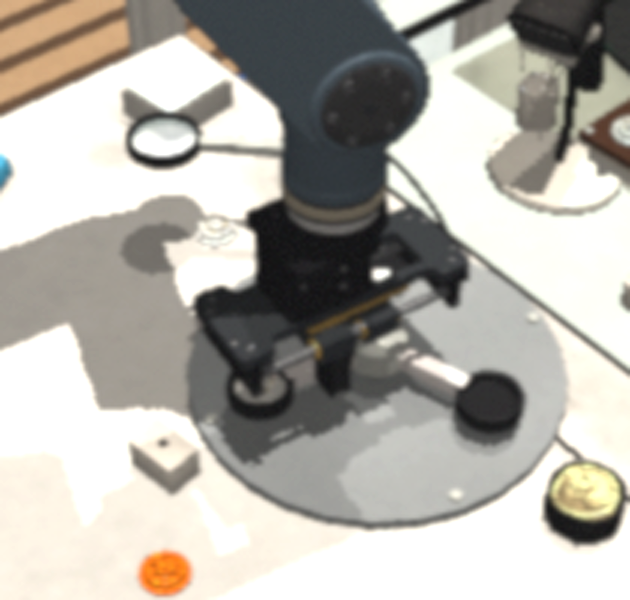

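View pics/w3.png

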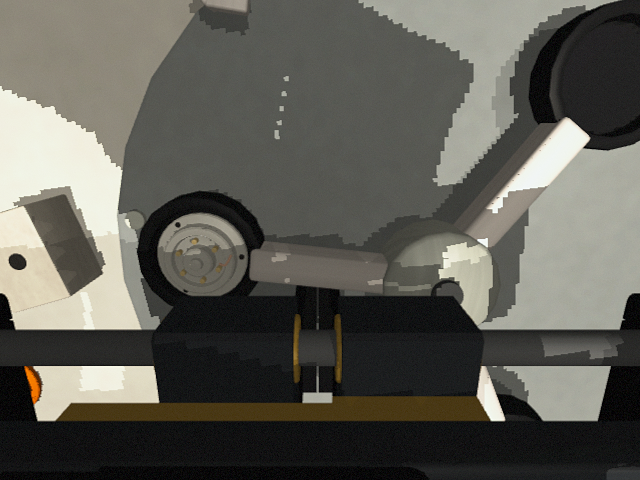

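Emit:
send_rows --plan '[[[-0.013,0.091,0,-0.524,1],[-0.01,0.091,0,-0.524,1],[-0.004,0.092,0,-0.524,1],[0,0.092,0,-0.524,1],[0.006,0.091,0,-0.524,1],[0.01,0.092,0,-0.524,1],[0.015,0.09,0,-0.524,1],[0.019,0.09,0,-0.524,1],[0.024,0.089,0,-0.524,1],[0.029,0.087,0,-0.524,1],[0.033,0.086,0,-0.524,1],[0.038,0.083,0,-0.524,1],[0.042,0.082,0,-0.524,1],[0.047,0.079,0,-0.524,1],[0,0,0,0,1]]]'

```text
time_s: 11.6
position: [0.5242, -0.0334, 0.0508]
tcp_rot: [[0.764, 0.645, -0.0], [0.645, -0.764, 0.0], [-0.0, -0.0, -1.0]]
force: [0.6, 0.8, 0.5]
opening: 0.003
```

```bash
python3 - <<'E'
from h import *
s=st(); d=imaging.capture("scene"); crop(d["img"],230,130,440,330,3,"pics/s4.png",1.2); w=imaging.capture("wrist"); cv2.imwrite("pics/w4.png",w["img"])
print(P(-230.04,.05,.0165))
E
```

```text
t 11.6 pos [ 0.5242 -0.0334  0.0508] yang -49.8 j [-15.8  40.1 104.4  -0.   35.6  34. ] F [0.6 0.8 0.5] op 0.0
[ 0.52464023 -0.03387252]
```

View pics/w4.png

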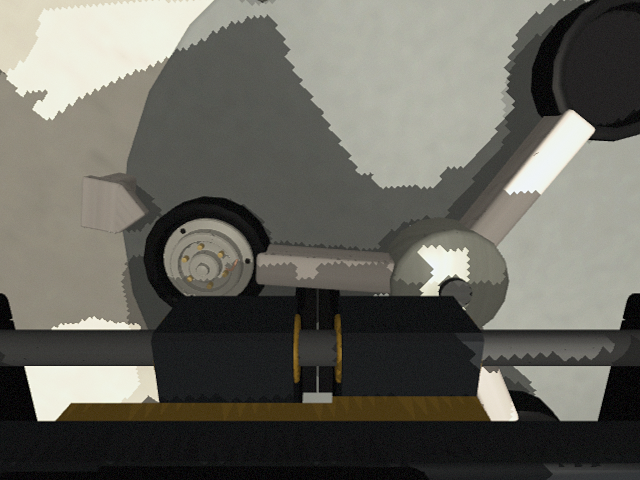

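```bash
python3 - <<'E'
from h import *
s=st(); d=imaging.capture("wrist"); d["pose"]=wpose(d,s)
def A(u,v,z):
    p=ray(d,(u,v),z); w=p[:2]-C; return p.round(4),np.hypot(*w).round(4),np.degrees(np.arctan2(w[1],w[0])).round(2)
print("hub",A(456,291,.054)); print("sens",A(208,261,.049)); print("ptr tip",A(145,208,.034)); print("ptr back",A(83,204,.034))
m=masks_of("wrist","sensor")
for k in m:
    ys,xs=np.nonzero(k["region"]); print(k["conf"],xs.mean(),ys.mean(),xs.min(),xs.max(),ys.min(),ys.max())
print([ (k["conf"],k["at"]) for k in mark_of("wrist","inspection_spot")],[ (k["conf"],k["at"]) for k in mark_of("wrist","sensor_middle")])
E
```

```text
t 11.7 pos [ 0.5242 -0.0333  0.0507] yang -49.8 j [-15.8  40.1 104.4   0.   35.6  33.9] F [-1.   0.5  0.1] op 0.0
hub (array([ 0.5698, -0.0655,  0.054 ]), np.float64(0.0039), np.float64(-84.49))
sens (array([0.5152, 0.0154, 0.049 ]), np.float64(0.0942), np.float64(125.15))
ptr tip (array([0.5103, 0.0492, 0.034 ]), np.float64(0.1256), np.float64(118.05))
ptr back (array([0.4951, 0.0699, 0.034 ]), np.float64(0.1511), np.float64(119.47))
0.63 208.48789699570816 258.462660944206 163 254 218 296
[] [(0.78, [0.5112, 0.0168, 0.0451])]
```

```bash
python3 - <<'E'
from h import *
print(rows(P(-230.04,.05,.0165),-230.04,-234.54,3))
E
```

```text
[[0.025, 0.039, 0, -0.262, 1], [0.025, 0.038, 0, -0.262, 1], [0.027, 0.037, 0, -0.262, 1]]
```

Emit:
send_rows --plan '[[[0.025,0.039,0,-0.262,1],[0.025,0.038,0,-0.262,1],[0.027,0.037,0,-0.262,1],[0,0,0,0,1],[-0.27,-0.195,0,0,1],[-0.27,-0.195,0,0,1],[0,0,0.9,0,1],[0,0,0.9,0,1],[0,0,0.9,0,1],[0,0,0.9,0,1],[0,0,0.9,0,1],[0,0,0.9,0,1],[0,0,0.9,0,1],[0,0,0,0,1],[0,0,0,0,1]]]'

```text
time_s: 13.4
position: [0.51, -0.0418, 0.2396]
tcp_rot: [[0.813, 0.582, 0.0], [0.582, -0.813, -0.0], [0.0, 0.0, -1.0]]
force: [-0.7, -0.4, 0.0]
opening: 0.007
```

```bash
python3 - <<'E'
from h import *
s=st(); d=imaging.capture("wrist"); cv2.imwrite("pics/w5.png",d["img"]); d["pose"]=wpose(d,s); 
np.savez("w5.npz",pose=d["pose"],mtx=d["mtx"])
c=imaging.capture("scene"); crop(c["img"],230,130,440,330,3,"pics/s5.png",1.2); t=imaging.capture("top"); crop(t["img"],160,110,400,290,3.3,"pics/t5.png",2)
E
```

```text
t 13.4 pos [ 0.51   -0.0418  0.2396] yang -54.4 j [-17.2  21.5  98.2   0.   60.3  37.2] F [-0.7 -0.4  0. ] op 0.01
```

View pics/w5.png

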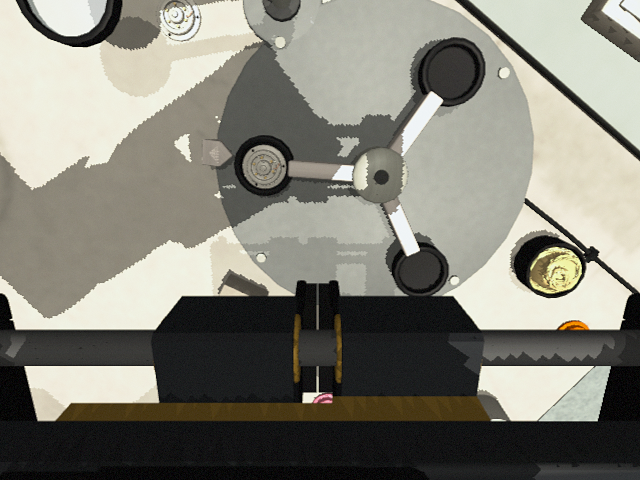

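View pics/t5.png

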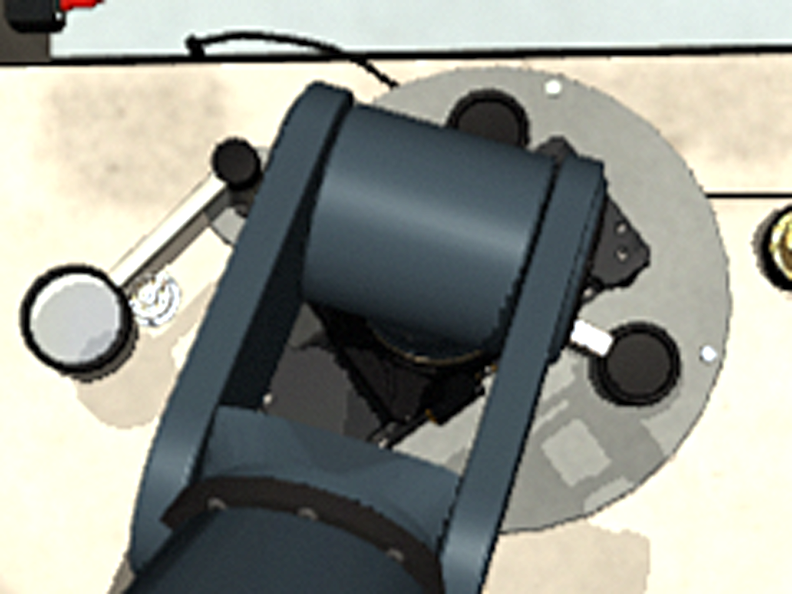

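```bash
python3 - <<'E'
from h import *
im=cv2.imread("pics/w5.png"); crop(im,190,110,310,210,6.5,"pics/w5a.png",1.3); crop(im,340,20,500,310,2,"pics/w5b.png",1.5)
E
```

```text
(no output)
```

View pics/w5a.png

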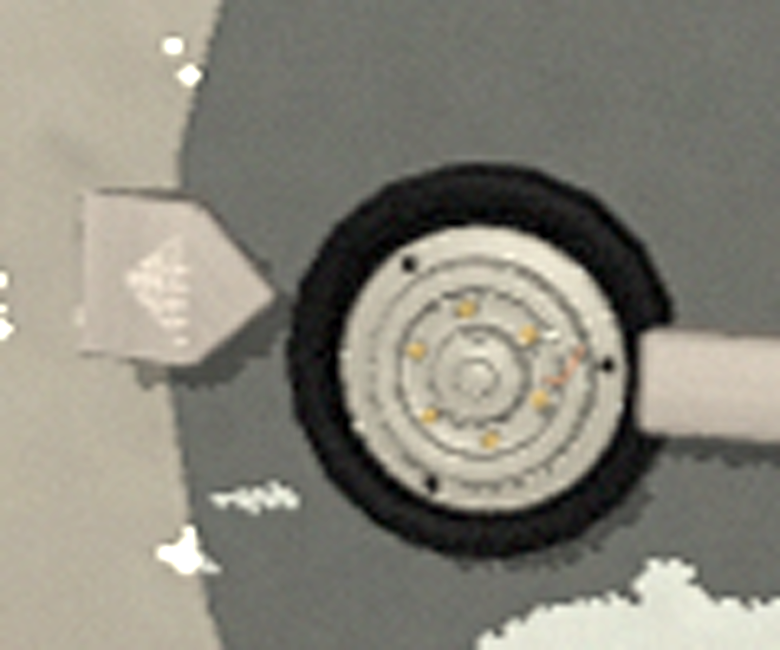

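View pics/w5b.png

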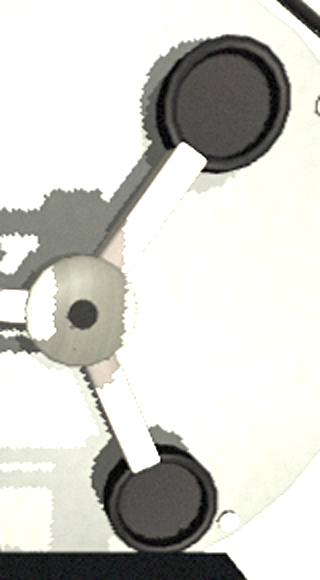

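```bash
cat > m5.py <<'E'
from h import *
z=np.load("w5.npz"); d=dict(pose=z["pose"],mtx=z["mtx"])
g=lambda u,v,h: ray(d,(u-.4,v-.4),h)[:2]
cups=[g(264.2,165.4,.044),g(452,72,.044),g(420,269.5,.044)]
s=g(264.6,166.8,.049);hub=g(380.5,175.8,.054);tip=g(232.2,155.2,.034);back=g(202.9,151.8,.034);sh=g(219.5,153.4,.034)
cc=np.mean(cups,0); print("center cups",cc,"hub",hub)
for nm,p in dict(c0=cups[0],c1=cups[1],c2=cups[2],s=s,tip=tip,back=back,sh=sh).items():
    w=p-cc; w2=p-hub; print(nm,p.round(4),np.hypot(*w).round(4),np.degrees(np.arctan2(w[1],w[0])).round(2),"hubref",np.hypot(*w2).round(4),np.degrees(np.arctan2(w2[1],w2[0])).round(2))
a=tip-back; print("ptr dir",np.degrees(np.arctan2(-a[1],-a[0])))
E
python3 m5.py
```

```text
center cups [ 0.56960797 -0.06327552] hub [ 0.56931932 -0.06396388]
c0 [0.5183 0.0204] 0.0981 121.5 hubref 0.0986 121.14
c1 [ 0.6677 -0.0614] 0.0981 1.08 hubref 0.0984 1.48
c2 [ 0.5228 -0.1488] 0.0975 -118.72 hubref 0.0968 -118.77
s [0.5184 0.0192] 0.0971 121.86 hubref 0.0975 121.5
tip [0.5078 0.0485] 0.1277 118.92 hubref 0.1282 118.66
back [0.4954 0.0709] 0.1533 118.94 hubref 0.1537 118.72
sh [0.5027 0.0584] 0.1388 118.81 hubref 0.1393 118.57
ptr dir 119.03834219743484
```

The sensor arm is at about 121.3° and the pointer at 118.8°, in agreement across several features. It needs another 2.5° clockwise.

```bash
python3 - <<'E'
from h import *
print(rows(P(-234.54,.05,.0165),-234.54,-237.0,3))
E
```

```text
[[0.015, 0.02, 0, -0.143, 1], [0.015, 0.02, 0, -0.143, 1], [0.016, 0.02, 0, -0.143, 1]]
```

Emit:
send_rows --plan '[[[0,0,-0.9,0,1],[0,0,-0.9,0,1],[0,0,-0.9,0,1],[0,0,-0.9,0,1],[0,0,-0.9,0,1],[0,0,-0.9,0,1],[0,0,-0.9,0,1],[0,0,0,0,1],[0.27,0.195,0,0,1],[0.135,0.098,0,0,1],[0.135,0.098,0,0,1],[0.015,0.02,0,-0.143,1],[0.015,0.02,0,-0.143,1],[0.016,0.02,0,-0.143,1],[0,0,0,0,1],[0,0,0,0,1]]]'

```text
time_s: 15.15
position: [0.5281, -0.0281, 0.0506]
tcp_rot: [[0.837, 0.547, -0.0], [0.547, -0.837, 0.0], [0.0, -0.0, -1.0]]
force: [0.4, -0.2, -0.1]
opening: 0.009
```

Emit:
send_rows --plan '[[[-0.27,-0.195,0,0,1],[-0.27,-0.195,0,0,1],[0,0,0.9,0,1],[0,0,0.9,0,1],[0,0,0.9,0,1],[0,0,0.9,0,1],[0,0,0.9,0,1],[0,0,0.9,0,1],[0,0,0.9,0,1],[0,0,0,0,1],[0,0,0,0,1]]]'

```text
time_s: 16.25
position: [0.5111, -0.0401, 0.2395]
tcp_rot: [[0.838, 0.546, -0.0], [0.546, -0.838, -0.0], [-0.0, 0.0, -1.0]]
force: [-0.4, -0.3, -0.5]
opening: 0.007
```

```bash
python3 - <<'E'
from h import *
s=st(); d=imaging.capture("wrist"); cv2.imwrite("pics/w6.png",d["img"]); d["pose"]=wpose(d,s); 
np.savez("w6.npz",pose=d["pose"],mtx=d["mtx"])
im=d["img"]; crop(im,190,110,310,210,6.5,"pics/w6a.png",1.3); crop(im,340,20,500,310,2,"pics/w6b.png",1.5)
E
```

```text
t 16.25 pos [ 0.5111 -0.0401  0.2395] yang -56.9 j [-17.   21.6  98.   -0.   60.4  39.9] F [-0.4 -0.3 -0.5] op 0.01
```

View pics/w6a.png

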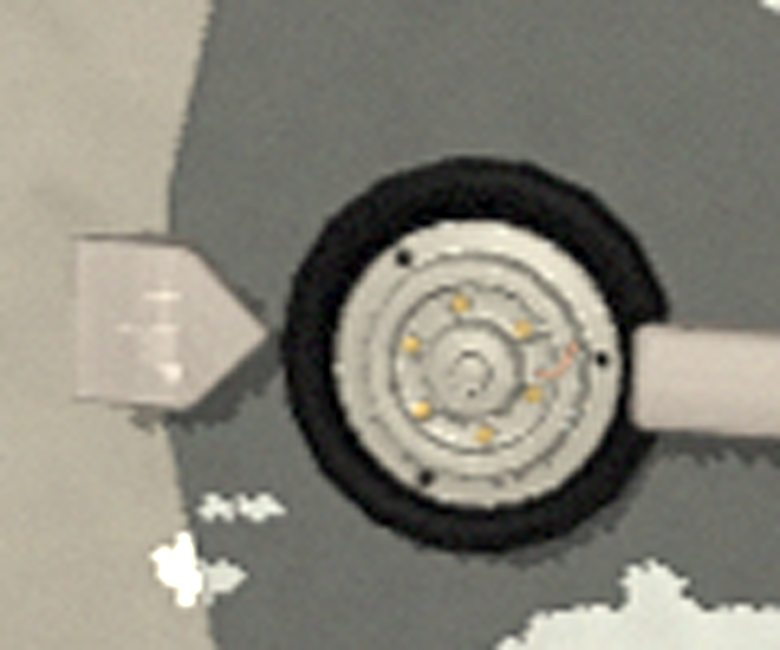

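View pics/w6b.png

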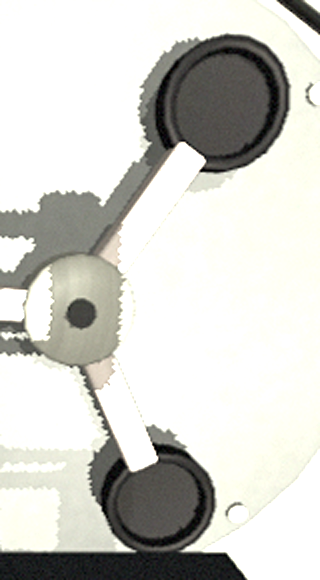

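```bash
python3 - <<'E'
s=open("m5.py").read().replace("w5.npz","w6.npz")
a=s.index("cups="); b=s.index("cc=")
k=lambda x,y:f"{x/6.5+190},{y/6.5+110}"; m=lambda x,y:f"{x/2+340},{y/2+20}"
new=f"cups=[g({k(476,355)},.044),g({m(223,103)},.044),g({m(158.5,498)},.044)]\ns=g({k(479,363)},.049);hub=g({m(80,311.5)},.054);tip=g({k(269,331)},.034);back=g({k(77,318)},.034);sh=g({k(184,328)},.034)\n"
open("m6.py","w").write(s[:a]+new+s[b:])
E
python3 m6.py
```

```text
center cups [ 0.56979634 -0.06326155] hub [ 0.56923014 -0.06438826]
c0 [0.5222 0.0227] 0.0982 118.95 hubref 0.099 118.35
c1 [ 0.6679 -0.0659] 0.0981 -1.52 hubref 0.0987 -0.86
c2 [ 0.5193 -0.1466] 0.0975 -121.22 hubref 0.0962 -121.28
s [0.5224 0.0215] 0.0972 119.22 hubref 0.0979 118.61
tip [0.5082 0.0484] 0.1275 118.9 hubref 0.1282 118.44
back [0.4955 0.0709] 0.1534 118.96 hubref 0.1541 118.58
sh [0.5022 0.0582] 0.139 119.08 hubref 0.1397 118.66
ptr dir 119.2841273112749
```

The carrier is aligned: the arms average 118.75° against 118.95° for the pointer, so about 0.2° off. Next is the magnifier: I'll move to the far side of its swing arm.

Emit:
send_rows --plan '[[[0.417,0.838,0,0.24,1],[0.417,0.838,0,0.24,1],[0.417,0.838,0,0.24,1],[0.417,0.838,0,0.24,1],[0.417,0.838,0,0.24,1],[0.417,0.838,0,0.24,1],[0.417,0.838,0,0.24,1],[0.417,0.838,0,0.24,1],[0,0,0,0,1],[0,0,0,0,1]]]'

```text
time_s: 17.3
position: [0.6108, 0.1614, 0.2373]
tcp_rot: [[0.717, 0.697, -0.004], [0.697, -0.717, -0.001], [-0.004, -0.002, -1.0]]
force: [-0.8, 0.5, -0.3]
opening: 0.006
```

```bash
python3 - <<'E'
from h import *
s=st(); c=imaging.capture("scene"); crop(c["img"],230,80,440,280,3,"pics/s7.png",1.2)
d=imaging.capture("wrist"); cv2.imwrite("pics/w7.png",d["img"])
E
```

```text
t 17.3 pos [0.6108 0.1614 0.2373] yang -45.8 j [ 4.7 31.  81.  -0.  68.3 50.5] F [-0.8  0.5 -0.3] op 0.01
```

View pics/s7.png

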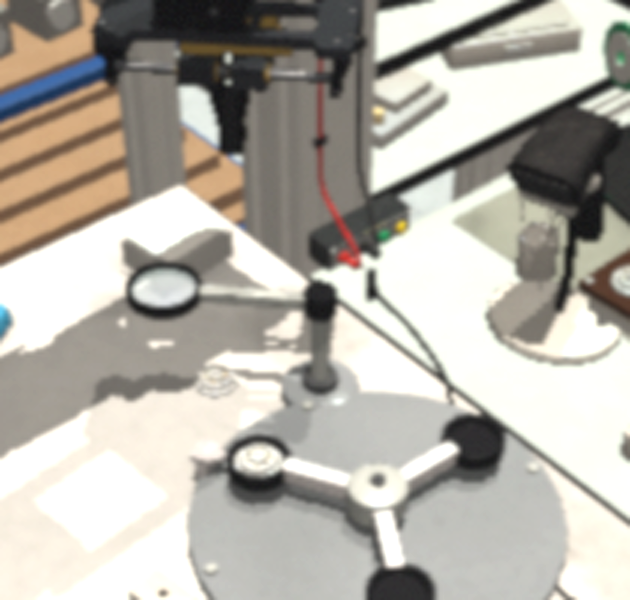

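View pics/w7.png

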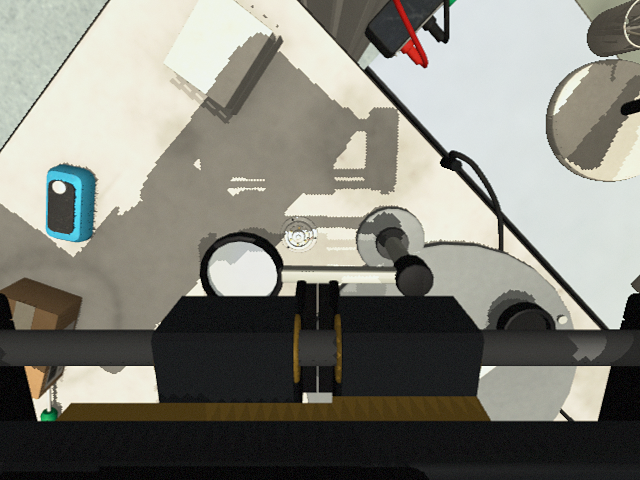

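```bash
python3 - <<'E'
from h import *
s=st(); d=imaging.capture("wrist"); d["pose"]=wpose(d,s)
print("tip",proj(d,[*s["position"][:2],.107]))
l=ray(d,(242,268),.107); c=ray(d,(413,278),.114); print("lens",l,"cap",c,np.hypot(*(l-c)[:2])); w=l-c; print(np.degrees(np.arctan2(w[1],w[0])))
b=ray(d,(340,271),.107); 
R=s["tcp_rot"]; print("bar rel tool x", R[:,0]@(b-s["position"]))
E
```

```text
t 17.4 pos [0.6109 0.1604 0.2382] yang -45.9 j [ 4.6 30.9 81.  -0.  68.3 50.5] F [-0.1  0.7  0.3] op 0.0
tip [317.81378396 233.09205623]
lens [0.55196637 0.18227334 0.107     ] cap [0.63641412 0.08787002 0.114     ] 0.12666257899046254
131.81397380618318
bar rel tool x -0.029094541711128782
```

```bash
cat >> h.py <<'E'
V=np.array([.6354,.087])
def Q(psi,r,o):
    a=np.radians(psi); return V+np.array([r*np.cos(a)+o*np.sin(a), r*np.sin(a)-o*np.cos(a)])
def rowsQ(p0,a0,a1,n,r=.07,o=.0187):
    out=[];p=np.array(p0,float)
    for k in range(1,n+1):
        v=np.round((Q(a0+(a1-a0)*k/n,r,o)-p)/.03,3); out.append([*map(float,v),0,float(np.round(np.radians((a1-a0)/n)/.1,3)),1]); p=p+v*.03
    return out
E
python3 - <<'E'
from h import *
p=Q(134.1,.07,.034); q=Q(134.1,.07,.0187); print(p,(q-p)/.03)
R=rowsQ(q,134.1,204.1,28)
print(R[:14]);print(R[14:])
E
```

```text
[0.6111024  0.16092988] [-0.36624441 -0.35491553]
[[-0.091, -0.053, 0, 0.436, 1], [-0.088, -0.058, 0, 0.436, 1], [-0.086, -0.061, 0, 0.436, 1], [-0.083, -0.064, 0, 0.436, 1], [-0.081, -0.069, 0, 0.436, 1], [-0.077, -0.071, 0, 0.436, 1], [-0.074, -0.075, 0, 0.436, 1], [-0.071, -0.078, 0, 0.436, 1], [-0.067, -0.082, 0, 0.436, 1], [-0.063, -0.084, 0, 0.436, 1], [-0.06, -0.086, 0, 0.436, 1], [-0.056, -0.09, 0, 0.436, 1], [-0.052, -0.091, 0, 0.436, 1], [-0.048, -0.094, 0, 0.436, 1]]
[[-0.044, -0.096, 0, 0.436, 1], [-0.04, -0.098, 0, 0.436, 1], [-0.035, -0.099, 0, 0.436, 1], [-0.031, -0.101, 0, 0.436, 1], [-0.027, -0.101, 0, 0.436, 1], [-0.022, -0.104, 0, 0.436, 1], [-0.017, -0.103, 0, 0.436, 1], [-0.013, -0.105, 0, 0.436, 1], [-0.009, -0.105, 0, 0.436, 1], [-0.004, -0.105, 0, 0.436, 1], [0.001, -0.106, 0, 0.436, 1], [0.005, -0.105, 0, 0.436, 1], [0.01, -0.105, 0, 0.436, 1], [0.015, -0.104, 0, 0.436, 1]]
```

Emit:
send_rows --plan '[[[0,0,-0.84,0,1],[0,0,-0.84,0,1],[0,0,-0.84,0,1],[0,0,-0.84,0,1],[0,0,-0.84,0,1],[0,0,0,0,1]]]'

```text
time_s: 18.05
position: [0.6089, 0.1599, 0.1101]
tcp_rot: [[0.719, 0.695, -0.009], [0.695, -0.719, -0.001], [-0.007, -0.005, -1.0]]
force: [-1.0, 0.4, 0.5]
opening: 0.004
```

Emit:
send_rows --plan '[[[-0.12,-0.118,0,0,1],[-0.12,-0.118,0,0,1],[-0.126,-0.119,0,0,1],[-0.091,-0.053,0,0.436,1],[-0.088,-0.058,0,0.436,1],[-0.086,-0.061,0,0.436,1],[-0.083,-0.064,0,0.436,1],[-0.081,-0.069,0,0.436,1],[-0.077,-0.071,0,0.436,1],[-0.074,-0.075,0,0.436,1],[-0.071,-0.078,0,0.436,1],[-0.067,-0.082,0,0.436,1],[-0.063,-0.084,0,0.436,1],[-0.06,-0.086,0,0.436,1],[-0.056,-0.09,0,0.436,1],[-0.052,-0.091,0,0.436,1],[-0.048,-0.094,0,0.436,1]]]'

```text
time_s: 19.75
position: [0.5711, 0.1191, 0.1149]
tcp_rot: [[0.187, 0.982, 0.002], [0.982, -0.187, 0.001], [0.001, 0.001, -1.0]]
force: [-0.9, 0.7, 0.9]
opening: 0.009
```

```bash
python3 - <<'E'
from h import *
s=st(); c=imaging.capture("scene"); crop(c["img"],230,80,440,280,3,"pics/s8.png",1.2); print(Q(169.1,.07,.0187))
E
```

```text
t 19.75 pos [0.5711 0.1191 0.1149] yang -10.8 j [ 0.8 36.6 94.3  0.1 49.  11.6] F [-0.9  0.7  0.9] op 0.01
[0.57019897 0.11859931]
```

View pics/s8.png

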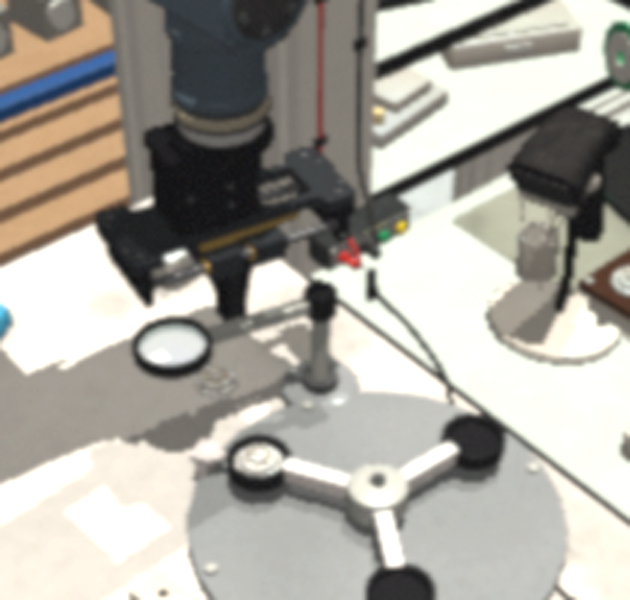

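Emit:
send_rows --plan '[[[-0.044,-0.096,-0.05,0.436,1],[-0.04,-0.098,-0.05,0.436,1],[-0.035,-0.099,0,0.436,1],[-0.031,-0.101,0,0.436,1],[-0.027,-0.101,0,0.436,1],[-0.022,-0.104,0,0.436,1],[-0.017,-0.103,0,0.436,1],[-0.013,-0.105,0,0.436,1],[-0.009,-0.105,0,0.436,1],[-0.004,-0.105,0,0.436,1],[0.001,-0.106,0,0.436,1],[0.005,-0.105,0,0.436,1],[0,0,0,0,1]]]'

```text
time_s: 21.1
position: [0.5642, 0.0818, 0.1115]
tcp_rot: [[-0.326, 0.945, 0.001], [0.945, 0.326, -0.0], [-0.001, 0.001, -1.0]]
force: [-0.3, -0.3, -0.4]
opening: 0.007
```

```bash
python3 - <<'E'
from h import *
s=st(); c=imaging.capture("scene"); crop(c["img"],230,80,440,280,3,"pics/s9.png",1.2); print(Q(199.1,.07,.0187))
t=imaging.capture("top"); crop(t["img"],160,110,400,290,3.3,"pics/t9.png",2)
E
```

```text
t 21.1 pos [0.5642 0.0818 0.1115] yang 19.0 j [ -3.   36.2  96.3  -0.   47.4 -22. ] F [-0.3 -0.3 -0.4] op 0.01
[0.5631346  0.08176529]
```

View pics/s9.png

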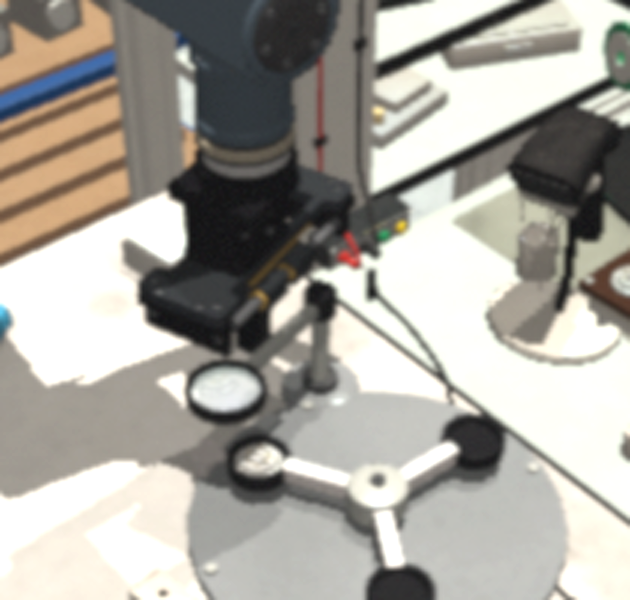

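View pics/t9.png

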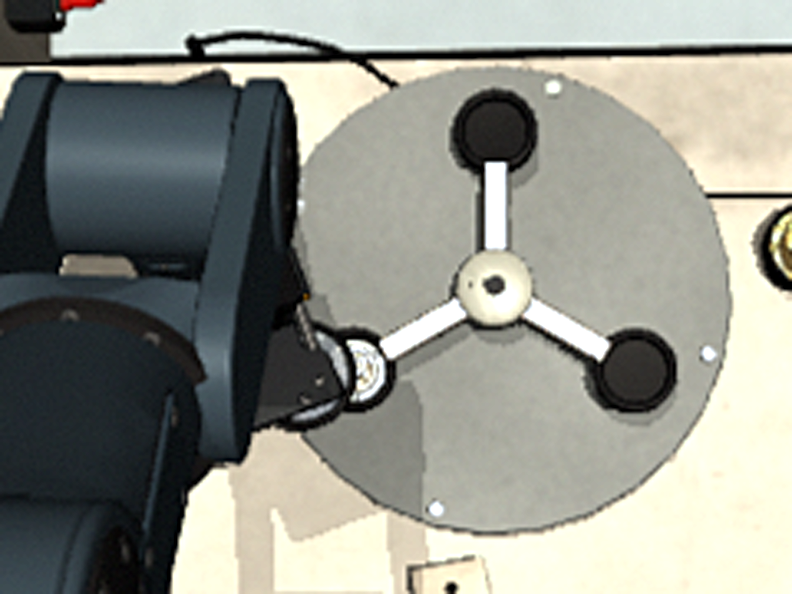

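```bash
python3 - <<'E'
from h import *
c=imaging.capture("scene")
def a(u,v):
    l=ray(c,(230+u/3-.3,80+v/3-.3),.107); w=l[:2]-V; return l.round(4),np.hypot(*w).round(4),np.degrees(np.arctan2(w[1],w[0])).round(2)
print("start",a(162.5,289),"mid",a(173,346),"now",a(226.5,390)); 
print([(k["conf"],k["at"].round(4) if hasattr(k["at"],'round') else k["at"]) for k in mark_of("scene","lens")],[(k["conf"],k["at"]) for k in mark_of("scene","sensor_middle")][:3])
cap=ray(c,(230+321/3,80+293/3),.114); print("cap",cap)
E
```

```text
start (array([0.5432, 0.1766, 0.107 ]), np.float64(0.1286), np.float64(135.82)) mid (array([0.5081, 0.1131, 0.107 ]), np.float64(0.13), np.float64(168.4)) now (array([0.5096, 0.0453, 0.107 ]), np.float64(0.1325), np.float64(-161.67))
[(0.66, [0.5135, 0.0472, 0.0982])] [(0.71, [0.3323, -0.1114, 0.0068]), (0.65, [0.5523, -0.3534, 0.0041]), (0.62, [0.5236, 0.021, 0.0428])]
cap [0.63441169 0.08165607 0.114     ]
```

```bash
python3 - <<'E'
from h import *
print(rowsQ(Q(199.1,.07,.0187),199.1,207.6,5)); print((Q(207.6,.07,.0387)-Q(207.6,.07,.0187))/.03)
E
```

```text
[[0.006, -0.071, 0, 0.297, 1], [0.009, -0.072, 0, 0.297, 1], [0.01, -0.07, 0, 0.297, 1], [0.013, -0.071, 0, 0.297, 1], [0.014, -0.07, 0, 0.297, 1]]
[-0.30886402  0.59080239]
```

Emit:
send_rows --plan '[[[0.006,-0.071,0,0.297,1],[0.009,-0.072,0,0.297,1],[0.01,-0.07,0,0.297,1],[0.013,-0.071,0,0.297,1],[0.014,-0.07,0,0.297,1],[0,0,0,0,1],[-0.15,0.3,0,0,1],[-0.15,0.3,0,0,1],[-0.15,0.3,0,0,1],[0,0,0.9,0,1],[0,0,0.9,0,1],[0,0,0.9,0,1],[-0.2,0.9,0,0,1],[-0.2,0.9,0,0,1],[-0.2,0.9,0,0,1],[-0.2,0.9,0,0,1],[-0.2,0.9,0,0,1],[-0.2,0.9,0,0,1],[0,0,0,0,1]]]'

```text
time_s: 23.25
position: [0.5142, 0.2642, 0.1915]
tcp_rot: [[-0.467, 0.884, -0.001], [0.884, 0.467, 0.001], [0.001, 0.0, -1.0]]
force: [-0.5, -0.4, -0.9]
opening: 0.003
```

```bash
python3 - <<'E'
from h import *
s=st(); c=imaging.capture("scene"); crop(c["img"],260,150,440,310,4,"pics/s10.png",1.2)
t=imaging.capture("top"); crop(t["img"],200,130,330,260,4.6,"pics/t10.png",2)
E
```

```text
t 23.25 pos [0.5142 0.2642 0.1915] yang 27.9 j [ 16.1  30.   91.7   0.1  58.2 -11.8] F [-0.5 -0.4 -0.9] op 0.0
```

View pics/s10.png

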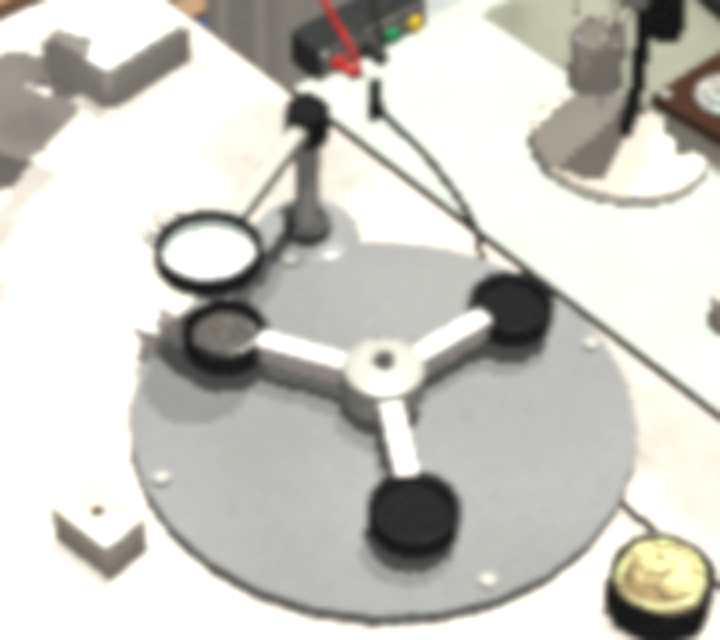

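View pics/t10.png

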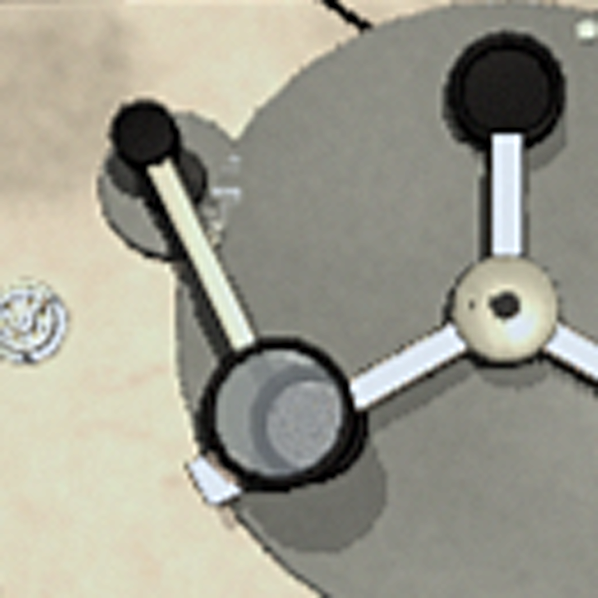

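```bash
python3 - <<'E'
from h import *
t=imaging.capture("top")
g=lambda u,v,z: ray(t,(u/4.6+200-.4,v/4.6+130-.4),z)[:2]
l=g(278.5,413,.106); cap=g(145,132,.114); s=g(307,421,.049); hub=g(504,306,.054)
ang=lambda w:np.degrees(np.arctan2(w[1],w[0]))%360
print("lens",l,"cap",cap,"r",np.hypot(*(l-cap)),"ang",ang(l-cap),"sensor",s,"r",np.hypot(*(s-C)),ang(s-C),"hub",hub, "d",np.hypot(*(s-cap)),ang(s-cap))
a=np.radians(118.85); print("spot",C+.1*np.array([np.cos(a),np.sin(a)]))
for cam in("top","scene"):
    if cam=="scene": imaging.capture(cam)
    for n in("lens","sensor_middle","inspection_spot","magnifier_pivot"): print(cam,n,[(round(k["conf"],2),np.round(k["at"],4)) for k in mark_of(cam,n)][:4])
E
```

```text
lens [0.51803488 0.03355587] cap [0.63619038 0.08694762] r 0.12965878652468718 ang 204.31711429514328 sensor [0.52189103 0.0260885 ] r 0.09973151797055452 118.44849966538578 hub [ 0.57020561 -0.06100299] d 0.1294919818184271 208.03323669604742
spot [0.52114818 0.02598859]
top lens [(0.78, array([0.5191, 0.0334, 0.1034])), (0.17, array([0.5781, 0.1516, 0.0093]))]
top sensor_middle [(0.77, array([ 0.3273, -0.1133,  0.0045])), (0.57, array([ 0.3264, -0.1915,  0.0041])), (0.55, array([ 0.5558, -0.3519,  0.0075]))]
top inspection_spot [(0.68, array([0.5227, 0.0241, 0.0423]))]
top magnifier_pivot [(0.63, array([0.6346, 0.0835, 0.1052]))]
scene lens [(0.57, array([0.5191, 0.0305, 0.101 ]))]
scene sensor_middle [(0.76, array([ 0.3258, -0.1909,  0.0059])), (0.7, array([0.64  , 0.0873, 0.1032])), (0.69, array([ 0.3335, -0.1123,  0.0051])), (0.59, array([ 0.5555, -0.3516,  0.003 ]))]
scene inspection_spot [(0.9, array([0.5231, 0.0199, 0.0456])), (0.43, array([0.522 , 0.03  , 0.0994]))]
scene magnifier_pivot [(0.64, array([0.6388, 0.0903, 0.1003])), (0.42, array([ 0.5417, -0.0113,  0.0368]))]
```

```bash
python3 - <<'E'
from h import *
print(rowsQ(Q(207.6,.07,.0187),207.6,211.5,4))
E
```

```text
[[0.009, -0.04, 0, 0.17, 1], [0.01, -0.04, 0, 0.17, 1], [0.011, -0.04, 0, 0.17, 1], [0.011, -0.039, 0, 0.17, 1]]
```

Emit:
send_rows --plan '[[[0.2,-0.9,0,0,1],[0.2,-0.9,0,0,1],[0.2,-0.9,0,0,1],[0.2,-0.9,0,0,1],[0.2,-0.9,0,0,1],[0.2,-0.9,0,0,1],[0,0,-0.9,0,1],[0,0,-0.9,0,1],[0,0,-0.9,0,1],[0,0,0,0,1],[0.15,-0.3,0,0,1],[0.15,-0.3,0,0,1],[0.08,-0.15,0,0,1],[0.07,-0.15,0,0,1],[0.009,-0.04,0,0.17,1],[0.01,-0.04,0,0.17,1],[0.011,-0.04,0,0.17,1],[0.011,-0.039,0,0.17,1],[0,0,0,0,1],[0,0,0,0,1]]]'

```text
time_s: 25.85
position: [0.5667, 0.0668, 0.1105]
tcp_rot: [[-0.523, 0.853, -0.0], [0.853, 0.523, -0.0], [0.0, -0.0, -1.0]]
force: [-0.2, -0.2, -0.3]
opening: 0.004
```

Emit:
send_rows --plan '[[[-0.15,0.3,0,0,1],[-0.15,0.3,0,0,1],[-0.15,0.3,0,0,1],[0,0,0.9,0,1],[0,0,0.9,0,1],[0,0,0.9,0,1],[-0.2,0.9,0,0,1],[-0.2,0.9,0,0,1],[-0.2,0.9,0,0,1],[-0.2,0.9,0,0,1],[-0.2,0.9,0,0,1],[-0.2,0.9,0,0,1],[0,0,0,0,1]]]'

```text
time_s: 27.15
position: [0.5155, 0.2593, 0.1915]
tcp_rot: [[-0.526, 0.85, -0.001], [0.85, 0.526, 0.001], [0.001, 0.0, -1.0]]
force: [-1.1, 0.1, -0.0]
opening: 0.003
```

```bash
python3 - <<'E'
from h import *
s=st(); c=imaging.capture("scene"); crop(c["img"],260,150,440,310,4,"pics/s11.png",1.2)
t=imaging.capture("top"); crop(t["img"],200,130,330,260,4.6,"pics/t11.png",2)
for n in("lens",): print([(round(k["conf"],2),np.round(k["at"],4)) for k in mark_of("top",n)+mark_of("scene",n)][:4])
E
```

```text
t 27.15 pos [0.5155 0.2593 0.1915] yang 31.8 j [ 15.6  30.   91.9   0.1  58.2 -16.2] F [-1.1  0.1 -0. ] op 0.0
[(0.56, array([0.5209, 0.0265, 0.1046])), (0.57, array([0.5262, 0.0235, 0.0999]))]
```

View pics/t11.png

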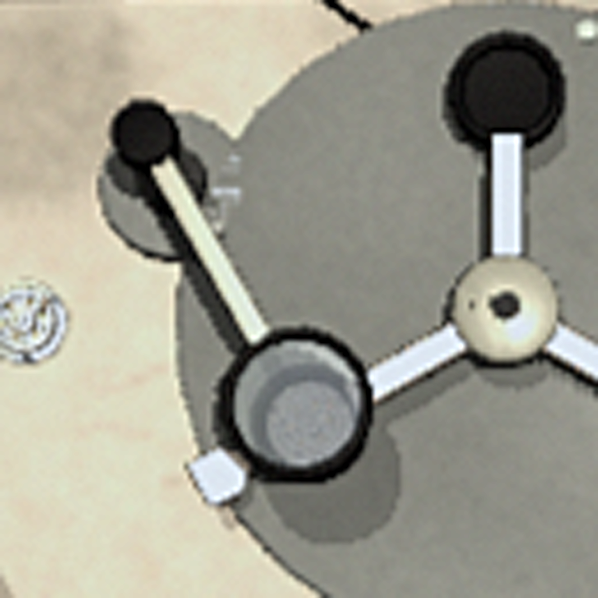

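View pics/s11.png

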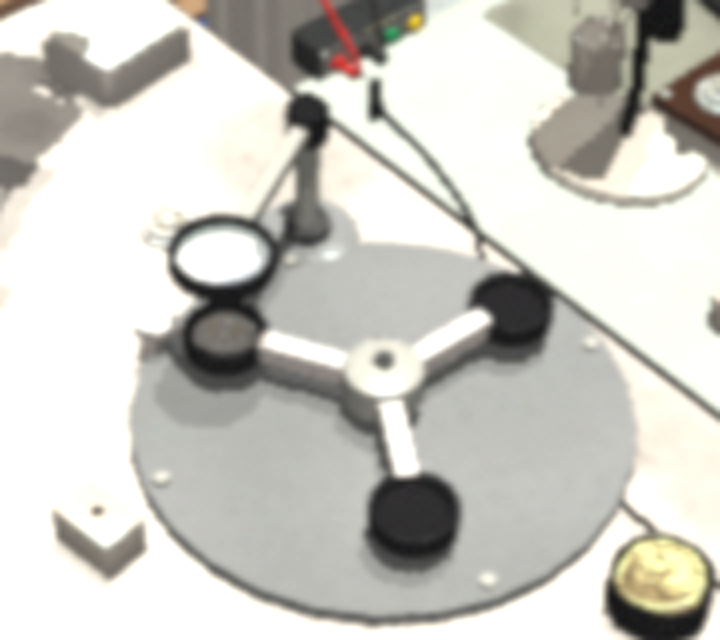

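```bash
python3 - <<'E'
from h import *
t=imaging.capture("top"); c=imaging.capture("scene")
g=lambda u,v,z: ray(t,(u/4.6+200-.4,v/4.6+130-.4),z)[:2]
G=lambda u,v,z: ray(c,(u/4+260-.4,v/4+150-.4),z)[:2]
ang=lambda w:np.degrees(np.arctan2(w[1],w[0]))%360
for nm,l,cap,s in(("top",g(294,404,.107),g(145,132,.114),g(308.5,420,.049)),("scene",G(223.5,256,.106),G(307,118,.1),G(224,333,.049))):
    print(nm,"lens",l,"cap",cap,np.hypot(*(l-cap)),ang(l-cap),"sensor",s,np.hypot(*(s-C)),ang(s-C),"from cap",ang(s-cap),"lens-sensor mm",(l-s)*1000)
E
```

```text
top lens [0.52154561 0.02698797] cap [0.63619038 0.08694762] 0.12937767480139206 207.6097399159408 sensor [0.52231822 0.02542831] 0.09894756527886635 118.41311849980369 from cap 208.38008692593485 lens-sensor mm [-0.77260129  1.55966024]
scene lens [0.52040196 0.0208439 ] cap [0.64076337 0.09174601] 0.13969243926174507 210.50135164277089 sensor [0.51635504 0.01766123] 0.09537353666167847 123.79210858451478 from cap 210.77366795128444 lens-sensor mm [4.04692859 3.18266829]
```

Emit:
send_rows --plan '[[[0,0,0.85,0,1],[0,0,0.85,0,1],[0.143,-0.91,0,0,1],[0.143,-0.91,0,0,1],[0.143,-0.91,0,0,1],[0.143,-0.91,0,0,1],[0.143,-0.91,0,0,1],[0.143,-0.91,0,0,1],[0.143,-0.91,0,0,1],[0.143,-0.91,0,0,1],[0.143,-0.91,0,0,1],[0.143,-0.91,0,0,1],[0.143,-0.91,0,0,1],[0,0,0,0,1],[0,0,0,0,1],[0,0,0,0,1]]]'

```text
time_s: 29.05
position: [0.564, -0.0441, 0.2424]
tcp_rot: [[-0.522, 0.853, -0.001], [0.853, 0.522, 0.001], [0.001, -0.0, -1.0]]
force: [-1.0, 0.3, 0.3]
opening: 0.003
```

```bash
python3 - <<'E'
from h import *
s=st(); d=imaging.capture("wrist"); cv2.imwrite("pics/w12.png",d["img"]); d["pose"]=wpose(d,s); np.savez("w12.npz",pose=d["pose"],mtx=d["mtx"])
a=np.radians(118.85);sp=C+.1*np.array([np.cos(a),np.sin(a)])
print(proj(d,[*sp,.107]),proj(d,[*sp,.049]))
E
```

```text
t 29.05 pos [ 0.564  -0.0441  0.2424] yang 31.5 j [-15.8  25.5  90.5   0.   64.1 -47.3] F [-1.   0.3  0.3] op 0.0
[318.94556157 117.3713358 ] [318.62576695 118.72576226]
```

View pics/w12.png

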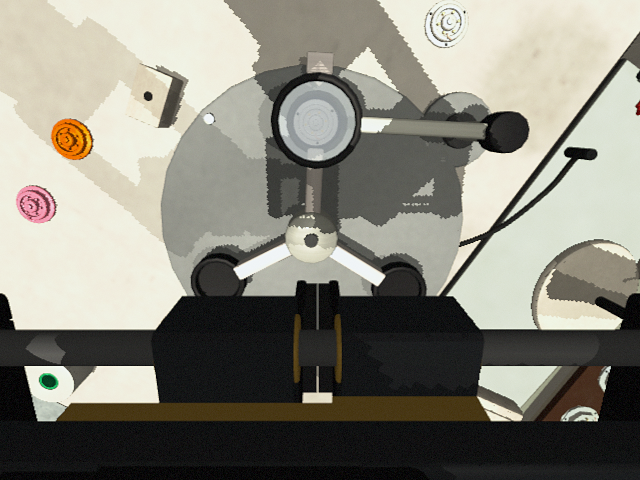

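Looking nearly straight down, the lens ring at (316,120) and the sensor seen through it overlap. I'll zoom in.

```bash
python3 - <<'E'
from h import *
im=cv2.imread("pics/w12.png"); crop(im,265,45,370,175,4.5,"pics/w12a.png",1.2)
E
```

```text
(no output)
```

View pics/w12a.png

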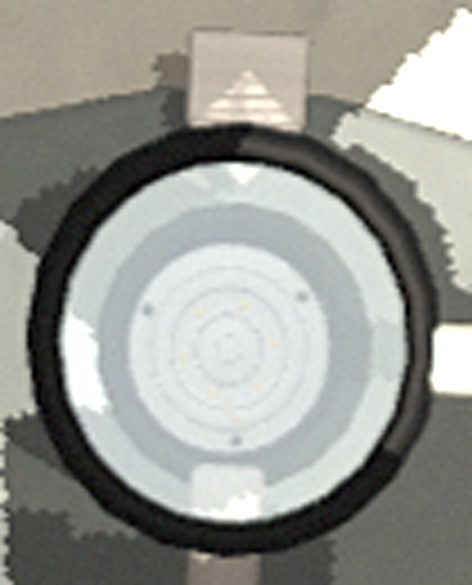

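```bash
python3 - <<'E'
from h import *
z=np.load("w12.npz"); d=dict(pose=z["pose"],mtx=z["mtx"])
g=lambda u,v,h: ray(d,(u/4.5+265-.4,v/4.5+45-.4),h)[:2]
for l in (g(232.5,339,.107),g(235,342,.095),g(235,342,.107)):
    s=g(229.5,348,.049); cup=g(237,348,.044); hub=ray(d,(311,239),.054)[:2]; w=(l-s)*1000
    r=np.array([np.cos(np.radians(118.85)),np.sin(np.radians(118.85))]); print(l,s,cup,"l-s",w,"radial",w@r,"tangential(ccw carrier)",w@[-r[1],r[0]])
w=s-hub; print(hub,np.degrees(np.arctan2(w[1],w[0])),np.hypot(*w))
b=g(248,50,.034)-hub;print("ptr",np.degrees(np.arctan2(b[1],b[0])))
E
```

```text
[0.52046275 0.02361295] [0.52034219 0.02253165] [0.52149597 0.02328307] l-s [0.12056868 1.08130046] radial 0.8889192847147315 tangential(ccw carrier) -0.6273515778216183
[0.52093842 0.02354628] [0.52034219 0.02253165] [0.52149597 0.02328307] l-s [0.59623916 1.01463072] radial 0.6010045270810156 tangential(ccw carrier) -1.0118153023936654
[0.52101297 0.02343961] [0.52034219 0.02253165] [0.52149597 0.02328307] l-s [0.6707806  0.90795686] radial 0.47160279068338995 tangential(ccw carrier) -1.0256330153875926
[ 0.56851039 -0.06411648] 119.06993532537633 0.09913664865866256
ptr 118.61903075752765
```

The lens is centred to about 1 mm and the carrier to within about 0.5°. Nothing else has moved and the robot is clear, so I'm handing in.

```bash
python3 -c "
from rig import bot
print(bot.hand_in())"
```

```text
the job is handed in; nothing more can be done
None
```

I turned the carrier about 179° clockwise by pushing on the loaded arm with the closed fingertips, ending with a 2.5° correction. I then pushed the magnifier's swing arm about 74° anticlockwise, also with a small correction at the end, lifted clear and handed in at about 29 s. The hand-in gave no verdict.

**Carrier:** right after its last push, its arms averaged 118.75° against 118.95° for the pointer. The last picture gave 119.1° for the sensor and 118.6° for the pointer, so the two agree to within about 0.5°.

**Lens:** it is about 1 mm from the sensor's middle by the near-vertical wrist view and about 1.7 mm by the top view. A rough scene-camera estimate gave about 5 mm. I discounted it because the lens ring partly hid the sensor and that view's pivot and sensor readings were off too.

**Everything else:** the sensor was never touched, and it lies in its nest. The other things still in view showed no sign of having moved, though I did not measure each one again. The wrist force read about 3 N at most after each move.

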